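Turn a test tile over in the two-leaf tile turner

ROBOT

A 6-joint arm with a two-finger parallel gripper is mounted at the origin on a cart in front of the work surface, level with it; the furniture and walls round the work are solid. World frame = base frame: x ahead of the robot, y to its left, z up, the work surface at z = 0. Lengths are in mm, angles in rad, forces in N, time in s.
With the tool pointing down it reaches from about 400 to 925 mm from the base axis. Payload 12.5 kg.
Tool frame: the origin (TCP) lies on the mounting face of the last link; the fingertips stand 190 mm ahead of it and the grasp point (between the pads) lies 171 mm ahead of it; x points along the fingers, y is the direction in which the jaws open and shut, and the axes are right-handed (so a half turn about x gives the same grasp; the last joint's range is limited). The gripper opens to 95 mm and grips with 3 to 60 N. Pads are 20 mm wide; open, the fingers measure 119 mm over their backs; the gripper's body (75 mm by 180 mm) begins 59 mm behind the grasp point.
Start: joints at [-1.283, 0.491, 1.559, -0, 1.092, -0.106], TCP at [239.832, -577.153, 404.761] pointing down, gripper open.
Joint ranges: [-3.1, 3.1], [-0.84, 2.19], [0.05, 2.79], [-1.13, 4.28], [0.06, 2.93], [-2.69, 2.69]. Speed limits (rad/s): [2.22, 2.22, 2.79, 3.14, 3.14, 3.14].

INTERFACE

Orientations are given as [roll, pitch, yaw] about the fixed x, y, z axes, in that order (R = Rz(yaw) Ry(pitch) Rx(roll)).
In Python, from cell import env, eyes gives the robot as it stands. The module is installed in compiled form; this text tells all that it offers.
- The arm moves only by the tool jog_arm, never from a script. Its argument "deltas" is one flat list of numbers, 7 for each row, row after row: the shift along the tool's x, y, z in mm, then the turn, a rotation vector about the tool's x, y, z in rad, then the opening, from 0 (shut) to 1 (fully open). A call has 1 to 10 rows; each row shifts and turns the pose as measured when the row begins, along the tool's axes as they then stand; what a row does not reach is not made up. A row lasts 1/8 s, in which the tool goes at most 62.5 mm and 10.7 degrees, less where a joint would pass 70% of its speed; a pose out of reach is approached as far as the arm can. A call is refused whole if a number of a shift passes 62.5 or a number of a turn 0.188, either way. A call with a gripper value outside its range is refused whole. The fingers move at their own pace and stop on an object; the grip force is fixed at half the most. Time passes only in rows, so rows that do not move let the fingers close. It gives the time, the measured TCP pose, the force and the opening at its end, in the units of the state.
- env.state(): the state, without advancing time (a new reading comes with each control period).
- eyes.read_camera(name): name is "scene" or "top" or "wrist"; returns a dict with "image" (400x640x3 uint8, red, green, blue), "fovy" (degrees; the focal length in pixels is half the picture's height over the tangent of half this angle, whatever the lens; pixels are square), "cx", "cy" (the principal point, pixels), "world_from_camera" (4x4, takes a point from camera to world coordinates). Camera axes: x right, y up, looking along -z (the intrinsics and any distortion apply to the point x, -y, -z); pixel columns grow to the right and rows downward; lengths in mm; the calibration is good to about 2 mm. A picture is of the moment at which its call begins. There is no depth.
- env.job_done(): hands the job in, once; it reports no verdict.
The state is a dict: "t": time; "joints": joint angles; "qvel": joint speeds; "tau": joint torques, N m; "eef_pos": TCP position; "tcp_rot": TCP orientation; "ft_force": force on the tool from outside, world axes, zero at the start; "moment": the same for the moment, N m; "opening": opening from 0.0 (shut) to 1.0 (fully open).
Only numpy, scipy, OpenCV 4.12 (cv2) and the standard library are available. Lean on these libraries where they do the work, as an engineer would, in place of code of your own. Each camera call takes 0.05 s, during which the arm holds its last target.

TASK

Turn the glazed test tile over in the tile turner, so that its bare back faces up for marking. Swing the flat leaf that carries the tile up past upright by its handle until the tile leans against the pinned leaf, then draw the lock pin up out of its bore and park it hanging upright in the open notch beside the bore, and then lower the freed leaf gently by its handle until it lies flat with the tile on it. Do not let a leaf slam and do not disturb the jars standing near by.

Things in the scene. Friction and masses are not known exactly. Their poses are not given: they have to be found in the camera images.
- turner: Tile turner on a plywood board, 205 x 230 mm. Origin on the table under the middle of the hinge axis, which runs along its x, 50 mm up. Leaf A starts flat at -y with the tile, B stands leaning 12 degrees to +y. At -x a grey cheek (117 mm high, y -65 to 29) bears a guide block, 30 mm square, top 117 mm up, with the pin's vertical bore at x -89, y 0, and an ear with the notch at its -y side.
- leaf_a (a joint): Loaded leaf A: 0 = flat (start), grows as it swings up; 1.57 = upright, 1.71 = its stop past upright, where it stays by itself. Aluminium plate 124 mm along the hinge, outer edge 80 mm from the axis. Lifting takes about 2 N at the handle, hinge friction is small. Near 1.6 the tile tips from it against leaf B.
- leaf_b (a joint): Receiving leaf B: 0 = standing locked (start, 78 degrees up from flat), grows as it is lowered; 1.361 = flat at the +y side on rubber rests. The pin in its bore holds it by a forked lug on the hinge shaft. With the pin drawn, hinge friction still keeps it standing, but let go half-way down it falls.
- leaf_a_grip (a point): Middle of the round black grip of leaf A's bow handle: 14 mm diameter, 34 mm long, parallel to the hinge axis between two 7 mm stems 45 mm apart, at turner x = +30 mm, 40 mm from the plate edge. Starts 50 mm above the table and moves on a circle of 120 mm radius about the hinge axis, up and over towards +y.
- leaf_b_grip (a point): Middle of leaf B's grip, the same shape, at turner x = -30 mm, on a circle of 120 mm radius about the hinge axis. At the start about 167 mm above the table at turner y = +25 mm; when flat, 50 mm above it at turner y = +120 mm.
- pin_knob (a point): Centre of the lock pin's upright black knob, 17 mm diameter, 30 mm high. 24 mm below this point is the underside of a collar (22 mm diameter, 4 mm thick) that rests on the guide block; under it a shank of 10 mm diameter and 39 mm length goes through the block's bore (11.5 mm): lift 42 mm or more to clear it. z points up the pin.
- notch (a point): Parking notch: the pin's seat point on the top face of the ear, 117 mm above the table, 42 mm from the bore to -y. A slot 14 mm wide through the 12 mm thick ear, open to the turner's -x (mouth 15 mm from this point, end 7 mm), so the shank may be lowered in from above; the collar then rests on the ear, knob centre 24 mm above this point.
- tile_center (a point): Centre of the test tile, 90 x 68 x 8 mm, about 0.09 kg: bands of glaze on one face, the other bare. Its z points out of the glazed face (up at the start). It lies on leaf A, long side along the hinge, between two low fences, centre about 49 mm above the table.
- jar_white: White glaze jar with dark lid, 69 mm wide, 85 mm high, standing near by; origin under its centre. Leave it.
- jar_brown: Brown-labelled glaze jar with red lid, 69 mm wide, 85 mm high, standing near by; origin under its centre. Leave it.
Not all that is in view belongs to the job. What is meant by the part that bears pin_knob is not blue or orange, and is the smaller of those in its own colour.

How it is judged:
By the outcome, as a careful person would: the job done as asked, in the order asked, and still so for the second after the job is handed in, with the robot touching nothing.
It also fails if it takes over 53 s, if anything falls off the work surface, if the arm or the gripper's body presses on something with over 40 N, if the wrist force passes 120 N, or if a joint passes its speed limit or range.

## Working session

There is one attempt and no reset: what is moved stays moved. The work goes in short steps, Python scripts to look and compute and a tool call to move; the robot and the scene stay as the last step left them, time stands still between calls to the robot, and variables do not carry over. Pictures are saved under pics/ and viewed, and the job is handed in when it is done.

Besides the shell and the picture viewer there is one more tool, called after ">>>" as name(argument=value, ...) on one line, values as JSON. jog_arm: Moves the arm, as the interface text tells. Its arguments: {"type":"object","properties":{"deltas":{"type":"array","items":{"type":"number"}}},"required":["deltas"]}

```bash
mkdir -p pics
python3 - <<'E'
from cell import env, eyes
import cv2,numpy as np
print(env.state())
for n in ("scene","top","wrist"):
    c=eyes.read_camera(n); cv2.imwrite(f"pics/{n}0.png",c["image"][:,:,::-1])
    print(n,{k:(np.round(v,3).tolist() if k!='image' else 0) for k,v in c.items()})
E
```

```text
{'t': 0.0, 'joints': array([-1.28258070e+00,  4.91545783e-01,  1.55945964e+00, -1.45150838e-06,
        1.09168898e+00, -1.05613211e-01]), 'qvel': array([-0.0007428 ,  0.00116052, -0.00065307,  0.0015382 , -0.00168051,
       -0.00093185]), 'tau': array([-3.88577653e-03, -6.12656021e+01, -2.58182448e+01,  6.89772586e-02,
        4.82079468e-02, -9.24794858e-05]), 'eef_pos': array([ 239.83171236, -577.11187693,  404.16668059]), 'tcp_rot': array([-1.67524109,  1.56969457,  1.86018107]), 'ft_force': array([ 0.80058104,  0.11460127, -0.35949473]), 'moment': array([-0.04370064, -0.02284099,  0.04893447]), 'opening': 1.0021499375816685}
scene {'image': 0, 'fovy': 51.469, 'cx': 322.172, 'cy': 203.974, 'world_from_camera': [[-0.79, 0.462, -0.402, 191.112], [-0.612, -0.613, 0.499, 801.759], [-0.015, 0.641, 0.767, 767.392], [0.0, 0.0, 0.0, 1.0]]}
top {'image': 0, 'fovy': 57.665, 'cx': 319.025, 'cy': 202.657, 'world_from_camera': [[-0.019, 0.995, -0.094, 454.564], [-1.0, -0.019, 0.002, 397.031], [0.0, 0.094, 0.996, 951.541], [0.0, 0.0, 0.0, 1.0]]}
wrist {'image': 0, 'fovy': 62.913, 'cx': 320.52, 'cy': 203.24, 'world_from_camera': [[0.384, 0.892, 0.237, 306.826], [-0.923, 0.371, 0.099, -548.739], [0.001, -0.257, 0.966, 384.328], [0.0, 0.0, 0.0, 1.0]]}
```

View pics/scene0.png

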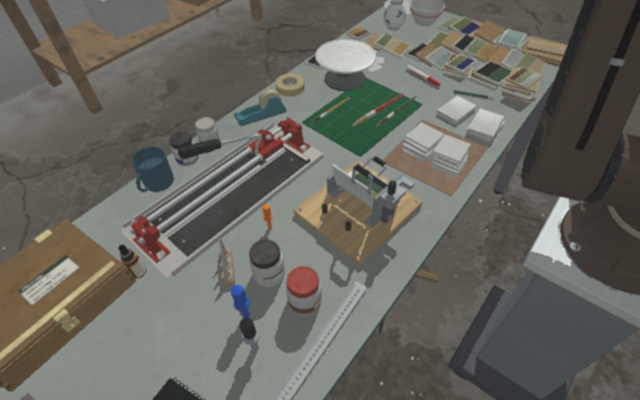

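View pics/top0.png

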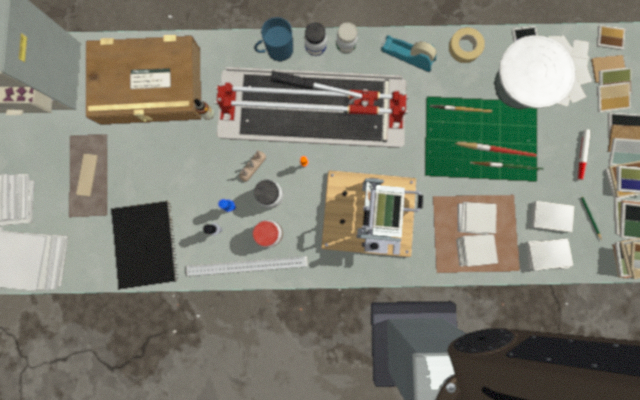

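View pics/wrist0.png

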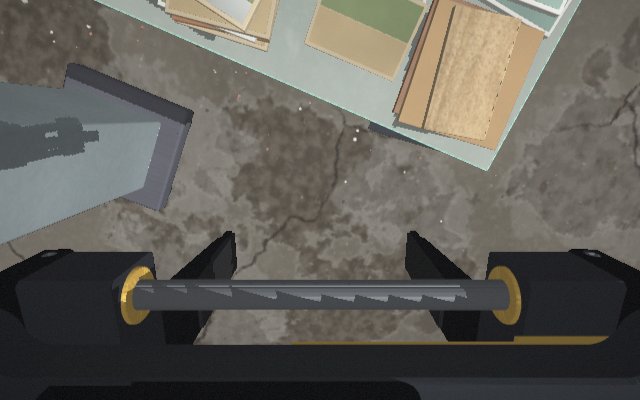

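Run:
```python
import cv2
a=cv2.imread("pics/top0.png");cv2.imwrite("pics/top0c.png",cv2.resize(a[150:290,180:440],None,fx=3,fy=3,interpolation=cv2.INTER_CUBIC))
a=cv2.imread("pics/scene0.png");cv2.imwrite("pics/scene0c.png",cv2.resize(a[140:270,280:440],None,fx=4.5,fy=4.5,interpolation=cv2.INTER_CUBIC))
```

```text
(no output)
```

View pics/top0c.png

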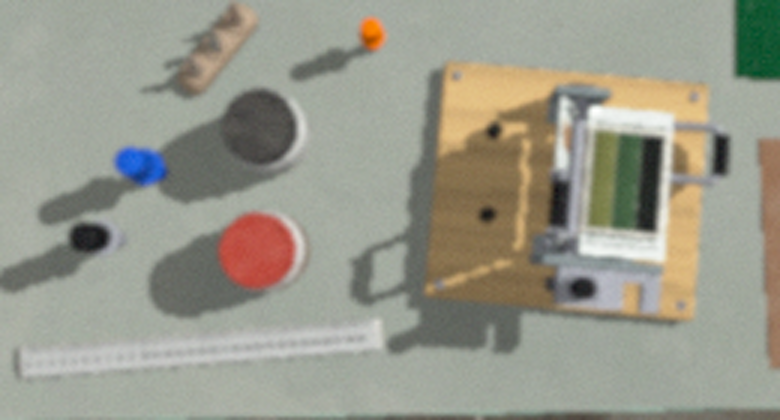

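View pics/scene0c.png

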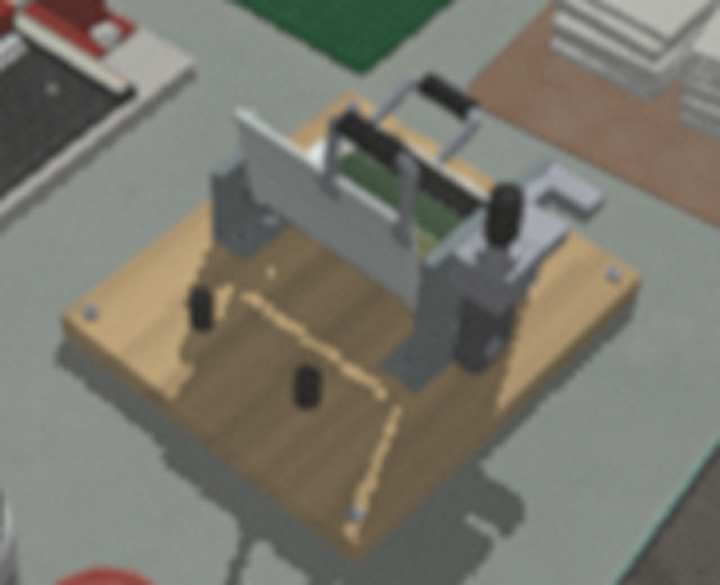

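```bash
cat > h.py <<'E'
import numpy as np,cv2
from cell import env,eyes
def cam(n): 
    c=eyes.read_camera(n); c['n']=n; return c
def f(c): return 200/np.tan(np.radians(c['fovy'])/2)
def ray(c,u,v):
    d=np.array([(u-c['cx'])/f(c),-(v-c['cy'])/f(c),-1]);M=np.array(c['world_from_camera'])
    return M[:3,3],M[:3,:3]@d
def onz(c,u,v,z):
    o,d=ray(c,u,v);return o+d*(z-o[2])/d[2]
def proj(c,p):
    M=np.array(c['world_from_camera']);q=M[:3,:3].T@(np.asarray(p)-M[:3,3])
    return np.array([c['cx']+f(c)*q[0]/-q[2],c['cy']-f(c)*q[1]/-q[2]])
def tri(*r):
    A=np.zeros((3,3));b=np.zeros(3)
    for o,d in r:
        d=d/np.linalg.norm(d);P=np.eye(3)-np.outer(d,d);A+=P;b+=P@o
    x=np.linalg.solve(A,b);return x,[np.linalg.norm(np.cross(x-o,d/np.linalg.norm(d))) for o,d in r]
E
python3 - <<'E'
from h import *
t=cam('top');s=cam('scene')
T=lambda x,y:(180+x/3-.33,150+y/3-.33)
S=lambda x,y:(280+x/4.5-.4,140+y/4.5-.4)
print("fs",f(t),f(s))
print("knob tri",tri(ray(t,*T(582,288)),ray(s,*S(505,200))), "knobtop", onz(t,*T(582,288),156))
print("gripA tri",tri(ray(t,*T(720,155)),ray(s,*S(447,95))), onz(t,*T(720,155),50),onz(s,*S(447,95),50))
print("gripB tri",tri(ray(t,*T(560,200)),ray(s,*S(372,135))), onz(t,*T(560,200),167),onz(s,*S(372,135),167))
for p in [(445,62),(708,85),(690,320),(427,295)]: print(onz(t,*T(*p),18))
for p,q in [((262,127),85),((258,249),85),((90,237),60)]: print('jar',onz(t,*T(*p),q))
E
```

```text
fs 363.31258862294294 414.9270211570657
knob tri (array([433.14766496, 277.94082538, 154.14771746]), [np.float64(0.2840831697154562), np.float64(0.28408316971549175)]) knobtop [433.44035368 278.36615857 156.        ]
gripA tri (array([537.83438251, 145.68912233,  54.94423507]), [np.float64(0.053128522855531955), np.float64(0.05312852285534947)]) [538.2485059  144.27417637  50.        ] [540.28426216 141.16742953  50.        ]
gripB tri (array([495.89348787, 293.54019236, 169.6438375 ]), [np.float64(1.116730962811215), np.float64(1.116730962811401)]) [496.97899719 293.79178835 167.        ] [496.30728027 290.67039722 167.        ]
[626.67883607 370.24578745  18.        ]
[602.27579934 142.9729408   18.        ]
[401.10765682 167.0370626   18.        ]
[426.32238279 389.75340924  18.        ]
jar [564.33886835 519.78710794  85.        ]
jar [467.02288288 523.46059038  85.        ]
jar [479.69681621 664.12750765  60.        ]
```

```bash
cat >> h.py <<'E'
from scipy.spatial.transform import Rotation as Ro
YAW=-0.109; O=np.array([521.8,268.4,0])
def Rt(): return Ro.from_euler('z',YAW).as_matrix()
def tw(p): return O+Rt()@np.asarray(p,float)
def wt(p): return Rt().T@(np.asarray(p)-O)
# tool target: x down, y=+turner y (s=1) or -turner y
def Rgoal(s): 
    x=np.array([0,0,-1.]);y=s*Rt()[:,1];return np.column_stack([x,y,np.cross(x,y)])
def pose():
    st=env.state();return st['eef_pos'],Ro.from_euler('xyz',st['tcp_rot']).as_matrix(),st
def grasp_t(): 
    p,R,st=pose();return wt(p+171*R[:,0])
def delta(gt,s=1):
    "tool-frame delta to bring grasp point to turner point gt"
    p,R,st=pose();tgt=tw(gt)-171*Rgoal(s)[:,0]
    return np.round(R.T@(tgt-p),1),np.round(Ro.from_matrix(R.T@Rgoal(s)).as_rotvec(),3)
def rep():
    p,R,st=pose();print('t',round(st['t'],2),'grasp turner',grasp_t().round(1),'F',(Rt().T@st['ft_force']).round(1),'open',round(st['opening'],3),'j',st['joints'].round(2))
E
python3 - <<'E'
from h import *
p,R,st=pose();print(R.round(3));rep()
for s in (1,-1): print(s,delta([30,-120,200],s))
E
```

```text
[[-0.     0.384 -0.923]
 [ 0.    -0.923 -0.384]
 [-1.    -0.    -0.   ]]
t 0.25 grasp turner [-188.3 -871.1  233.5] F [-0.1  0.8 -0.5] open 1.001 j [-1.28  0.49  1.56 -0.    1.09 -0.11]
1 (array([  33.7, -553. , -553.3]), array([-2.639e+00, -1.000e-03,  0.000e+00]))
-1 (array([  33.7, -553. , -553.3]), array([0.503, 0.   , 0.   ]))
```

```bash
cat >> h.py <<'E'
def rows(gt,s,n):
    p,R,st=pose();tgt=tw(gt)-171*Rgoal(s)[:,0];rv=Ro.from_matrix(R.T@Rgoal(s)).as_rotvec()
    st_=(tgt-p)/n
    for i in range(n):
        print((R.T@st_).round(0).tolist(),(rv/n).round(3).tolist()); R=R@Ro.from_rotvec(rv/n).as_matrix()
E
python3 - <<'E'
from h import *
rows([30,-120,180],1,16)
E
```

```text
[3.0, -35.0, -35.0] [-0.165, -0.0, 0.0]
[3.0, -28.0, -40.0] [-0.165, -0.0, 0.0]
[3.0, -21.0, -44.0] [-0.165, -0.0, 0.0]
[3.0, -14.0, -47.0] [-0.165, -0.0, 0.0]
[3.0, -6.0, -49.0] [-0.165, -0.0, 0.0]
[3.0, 2.0, -49.0] [-0.165, -0.0, 0.0]
[3.0, 10.0, -48.0] [-0.165, -0.0, 0.0]
[3.0, 18.0, -46.0] [-0.165, -0.0, 0.0]
[3.0, 25.0, -42.0] [-0.165, -0.0, 0.0]
[3.0, 31.0, -37.0] [-0.165, -0.0, 0.0]
[3.0, 37.0, -32.0] [-0.165, -0.0, 0.0]
[3.0, 42.0, -25.0] [-0.165, -0.0, 0.0]
[3.0, 45.0, -18.0] [-0.165, -0.0, 0.0]
[3.0, 48.0, -10.0] [-0.165, -0.0, 0.0]
[3.0, 49.0, -2.0] [-0.165, -0.0, 0.0]
[3.0, 49.0, 6.0] [-0.165, -0.0, 0.0]
```

>>> jog_arm(deltas=[3,-35,-35,-0.165,0,0,0.3,3,-28,-40,-0.165,0,0,0.3,3,-21,-44,-0.165,0,0,0.3,3,-14,-47,-0.165,0,0,0.3,3,-6,-49,-0.165,0,0,0.3,3,2,-49,-0.165,0,0,0.3,3,10,-48,-0.165,0,0,0.3,3,18,-46,-0.165,0,0,0.3])

```text
t: 1.25
eef_pos: [387.6, -203.6, 379.3]
tcp_rot: [0.89, 1.57, -0.501]
ft_force: [0.6, -0.3, 0.7]
opening: 0.309
```

Run:
```python
from h import *
rep();rows([30,-120,140],1,10)
```

```text
t 1.25 grasp turner [ -81.9 -483.9  208.3] F [ 0.6 -0.2  0.7] open 0.309 j [-0.63  0.26  2.03  0.    0.85 -0.81]
[7.0, 21.0, -32.0] [-0.128, 0.0, -0.0]
[7.0, 25.0, -29.0] [-0.128, 0.0, -0.0]
[7.0, 28.0, -25.0] [-0.128, 0.0, -0.0]
[7.0, 31.0, -21.0] [-0.128, 0.0, -0.0]
[7.0, 34.0, -17.0] [-0.128, 0.0, -0.0]
[7.0, 36.0, -13.0] [-0.128, 0.0, -0.0]
[7.0, 37.0, -8.0] [-0.128, 0.0, -0.0]
[7.0, 38.0, -3.0] [-0.128, 0.0, -0.0]
[7.0, 38.0, 2.0] [-0.128, 0.0, -0.0]
[7.0, 38.0, 6.0] [-0.128, 0.0, -0.0]
```

>>> jog_arm(deltas=[6,21,-32,-0.128,0,0,0.3,6,25,-29,-0.128,0,0,0.3,6,28,-25,-0.128,0,0,0.3,6,31,-21,-0.128,0,0,0.3,6,34,-17,-0.128,0,0,0.3,6,36,-13,-0.128,0,0,0.3,6,37,-8,-0.128,0,0,0.3,6,38,-3,-0.128,0,0,0.3,6,38,2,-0.128,0,0,0.3,6,38,6,-0.128,0,0,0.3])

```text
t: 2.5
eef_pos: [535.2, 161.9, 318.3]
tcp_rot: [-0.299, 1.566, -0.365]
ft_force: [0.0, -0.7, -0.0]
opening: 0.302
```

Run:
```python
from h import *
rep();print(delta([30,-120,140]))
c=cam('wrist');cv2.imwrite("pics/w1.png",c["image"][:,:,::-1])
print(np.round(c['world_from_camera'],3).tolist())
for p in ([30,-120,50],[-30,25,167],[-89,0,156]): print(proj(c,tw(p)))
```

```text
t 2.5 grasp turner [  25.7 -104.6  147.3] F [ 0.1 -0.7 -0. ] open 0.302 j [ 0.18  0.5   1.82 -0.    0.82 -1.33]
(array([  7.3, -15.8,   4.4]), array([0.043, 0.004, 0.001]))
[[0.065, -0.963, -0.263, 463.049], [0.998, 0.062, 0.02, 167.173], [-0.002, -0.264, 0.965, 298.066], [0.0, 0.0, 0.0, 1.0]]
[300.68907093 214.02023519]
[645.56274949 173.15717902]
[601.25628797  15.39263926]
```

View pics/w1.png

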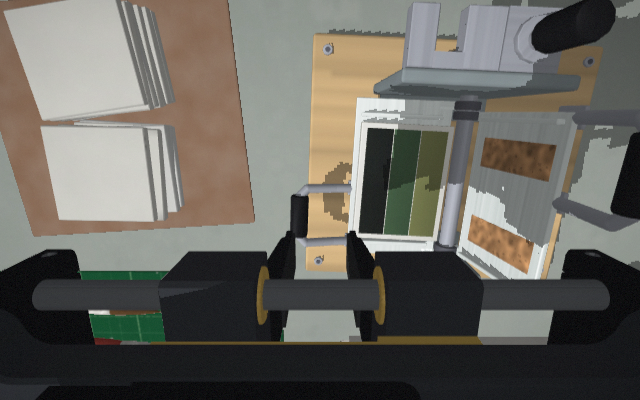

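>>> jog_arm(deltas=[0,-16,4,0.043,0,0,0.3,30,0,0,0,0,0,0.3,30,0,0,0,0,0,0.3,20,0,0,0,0,0,0.3,0,0,0,0,0,0,0.3])

```text
t: 3.18
eef_pos: [540.3, 144.9, 236.1]
tcp_rot: [-0.052, 1.565, -0.162]
ft_force: [0.3, -0.2, -0.0]
opening: 0.302
```

Run:
```python
from h import *
rep();print(delta([30,-120,50]))
c=cam('wrist');cv2.imwrite("pics/w2.png",c["image"][:,:,::-1])
```

```text
t 3.17 grasp turner [  32.8 -120.8   65.1] F [ 0.3 -0.1 -0. ] open 0.302 j [ 0.14  0.62  1.87 -0.    0.64 -1.31]
(array([15.1,  0.7, -1.9]), array([-0.001,  0.006,  0.   ]))
```

View pics/w2.png

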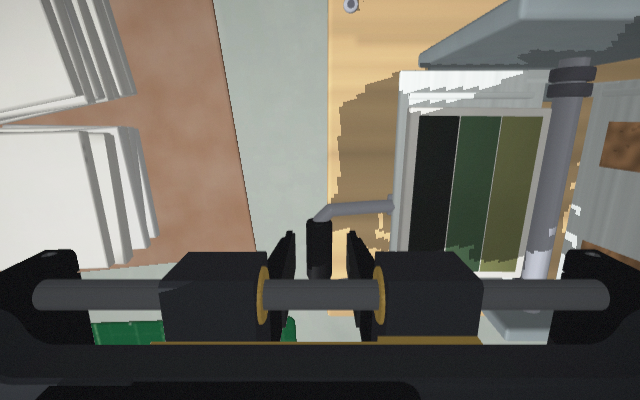

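>>> jog_arm(deltas=[15,0,-2,0,0.006,0,0.3,0,0,0,0,0,0,0,0,0,0,0,0,0,0,0,0,0,0,0,0,0])

```text
t: 3.72
eef_pos: [538.8, 144.2, 223.0]
tcp_rot: [-0.005, 1.567, -0.117]
ft_force: [-0.0, -3.3, -2.4]
opening: 0.144
```

Run:
```python
from h import *
rep()
```

```text
t 3.73 grasp turner [  31.1 -121.7   52. ] F [ 0.3 -3.3 -2.4] open 0.144 j [ 0.14  0.64  1.88 -0.    0.61 -1.31]
```

>>> jog_arm(deltas=[-6,0,0,0,0,0,0,-6,0.5,0,0,0,0,0,-12,2,0,0,0,0,0,-12,3,0,0,0,0,0,-11,4,0,0,0,0,0])

```text
t: 4.35
eef_pos: [539.9, 153.9, 272.9]
tcp_rot: [-0.145, 1.567, -0.256]
ft_force: [1.9, -0.2, -5.0]
opening: 0.14
```

Run:
```python
from h import *
rep()
c=cam('wrist');cv2.imwrite("pics/w3.png",c["image"][:,:,::-1])
```

```text
t 4.35 grasp turner [  31.1 -112.   101.9] F [ 1.9  0.  -5. ] open 0.14 j [ 0.16  0.57  1.85 -0.    0.72 -1.3 ]
```

View pics/w3.png

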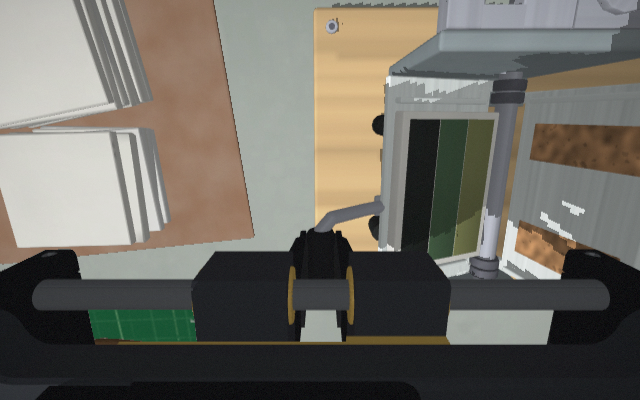

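>>> jog_arm(deltas=[-11,5.5,0,0,0,0,0,-10,6.5,0,0,0,0,0,-9.5,7.5,0,0,0,0,0,-8.5,8.5,0,0,0,0,0,-7.5,9.5,0,0,0,0,0,-6.5,10,0,0,0,0,0,-5.5,10.5,0,0,0,0,0])

```text
t: 5.28
eef_pos: [545.7, 212.4, 338.2]
tcp_rot: [-0.677, 1.562, -0.786]
ft_force: [1.0, -4.0, -0.9]
opening: 0.135
```

Run:
```python
from h import *
rep()
c=cam('scene');cv2.imwrite("pics/s3.png",cv2.resize(c["image"][120:280,260:460,::-1],None,fx=3.5,fy=3.5,interpolation=cv2.INTER_CUBIC))
```

```text
t 5.28 grasp turner [ 31.  -54.  167.2] F [ 1.4 -3.8 -0.9] open 0.135 j [ 0.26  0.51  1.73 -0.01  0.9  -1.2 ]
```

View pics/s3.png

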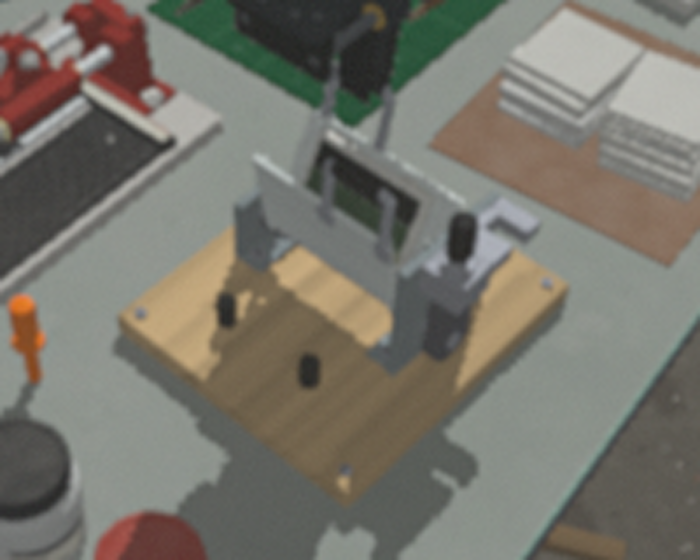

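>>> jog_arm(deltas=[2,9,0,0,0,0,0,1,10,0,0,0,0,0,-1,10,0,0,0,0,0,-1,9,0,0,0,0,0])

```text
t: 5.82
eef_pos: [549.5, 249.8, 347.6]
tcp_rot: [-0.376, 1.553, -0.484]
ft_force: [2.2, -3.5, 3.6]
opening: 0.139
```

Run:
```python
from h import *
rep()
c=cam('wrist');cv2.imwrite("pics/w4.png",c["image"][:,:,::-1])
```

```text
t 5.83 grasp turner [ 32.5 -16.6 176.6] F [ 2.6 -3.2  3.6] open 0.139 j [ 0.32  0.52  1.68 -0.02  0.93 -1.13]
```

View pics/w4.png

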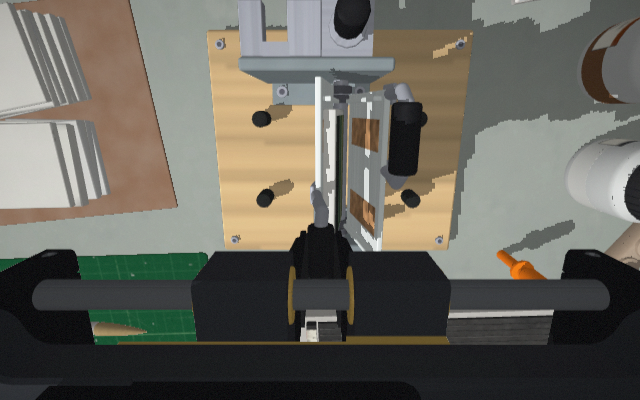

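>>> jog_arm(deltas=[0,7,0,0,0,0,0,0,6,0,0,0,0,0,0,5,0,0,0,0,0,0,5,0,0,0,0,0])

```text
t: 6.38
eef_pos: [552.3, 274.7, 347.7]
tcp_rot: [-0.324, 1.552, -0.431]
ft_force: [1.1, -3.1, 3.1]
opening: 0.143
```

Run:
```python
from h import *
rep()
c=cam('scene');cv2.imwrite("pics/s4.png",cv2.resize(c["image"][120:280,260:460,::-1],None,fx=3.5,fy=3.5,interpolation=cv2.INTER_CUBIC))
```

```text
t 6.38 grasp turner [ 32.7   8.6 176.7] F [ 1.4 -3.   3.1] open 0.143 j [ 0.36  0.54  1.64 -0.02  0.95 -1.1 ]
```

View pics/s4.png

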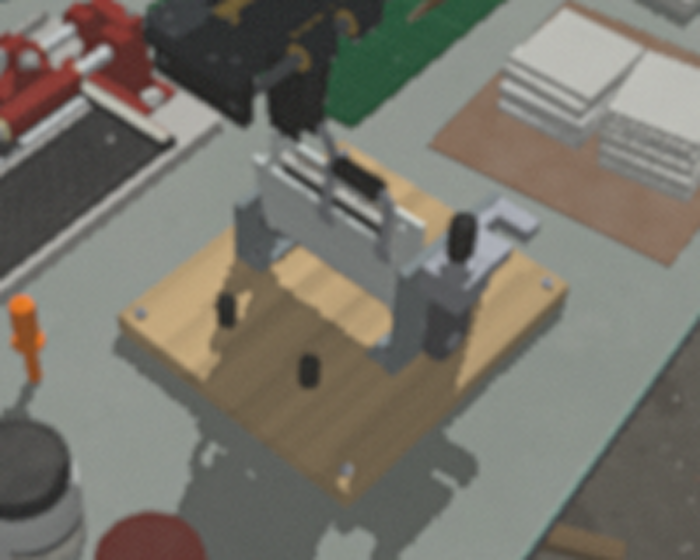

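Nearly at the stop; continue slowly until contact.

>>> jog_arm(deltas=[0,4,0,0,0,0,0,0,4,0,0,0,0,0,0,3,0,0,0,0,0])

```text
t: 6.8
eef_pos: [553.7, 283.3, 347.3]
tcp_rot: [-0.833, 1.548, -0.939]
ft_force: [-0.8, -29.0, 11.4]
opening: 0.141
```

Run:
```python
from h import *
rep()
c=cam('wrist');cv2.imwrite("pics/w5.png",c["image"][:,:,::-1])
```

```text
t 6.8 grasp turner [ 32.6  15.5 176.4] F [  2.3 -28.9  11.4] open 0.141 j [ 0.37  0.55  1.63 -0.03  0.96 -1.08]
```

View pics/w5.png

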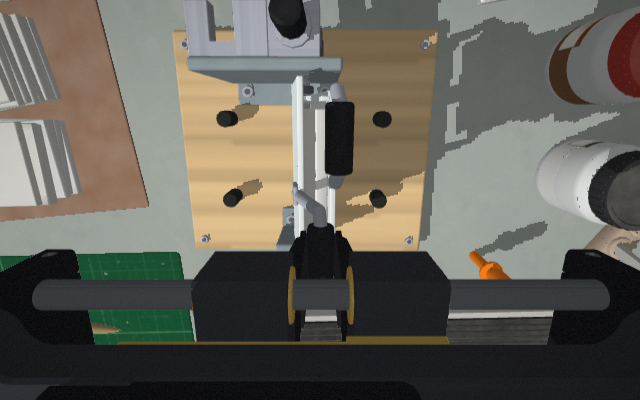

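>>> jog_arm(deltas=[0,-1,0,0,0,0,0,0,0,0,0,0,0,0.3,0,0,0,0,0,0,0.3,-20,0,0,0,0,0,0.3,-30,0,0,0,0,0,0.3,0,0,0,0,0,0,0.4])

```text
t: 7.6
eef_pos: [552.5, 284.7, 396.8]
tcp_rot: [-0.949, 1.552, -1.054]
ft_force: [-0.1, -0.2, -0.5]
opening: 0.354
```

Run:
```python
from h import *
rep();print(delta([-89,0,210]))
c=cam('scene');cv2.imwrite("pics/s5.png",cv2.resize(c["image"][120:280,260:460,::-1],None,fx=3.5,fy=3.5,interpolation=cv2.INTER_CUBIC))
c=cam('wrist');cv2.imwrite("pics/w6.png",c["image"][:,:,::-1])
```

```text
t 7.6 grasp turner [ 30.7  16.9 225.8] F [-0.1 -0.2 -0.5] open 0.354 j [ 0.37  0.49  1.58 -0.02  1.07 -1.08]
(array([  14.8,  -18.9, -118. ]), array([0.003, 0.011, 0.015]))
```

View pics/s5.png

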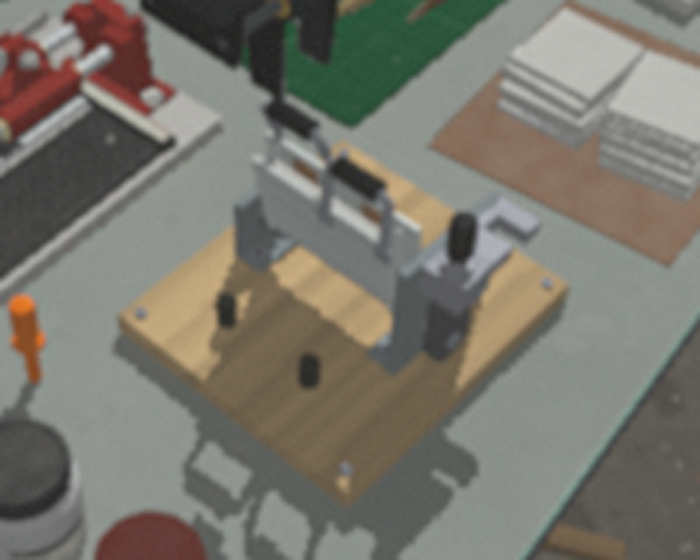

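View pics/w6.png

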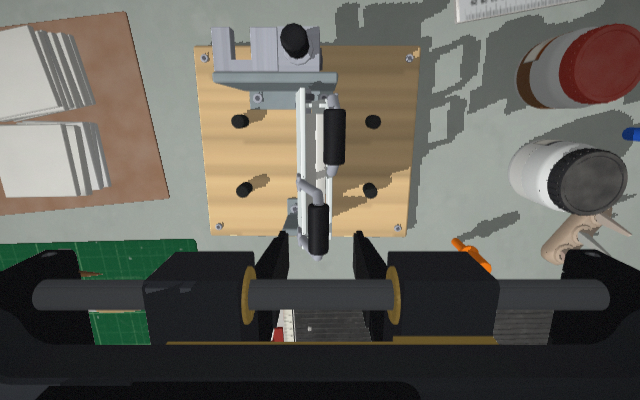

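>>> jog_arm(deltas=[0,-6,-40,0.003,0.011,0.015,0.4,0,-6,-40,0,0,0,0.4,0,-6,-38,0,0,0,0.4,0,0,0,0,0,0,0.4])

```text
t: 8.2
eef_pos: [429.3, 279.0, 389.5]
tcp_rot: [-2.683, 1.559, -2.792]
ft_force: [0.8, -0.3, 0.3]
opening: 0.4
```

Run:
```python
from h import *
rep();print(delta([-89,0,144]))
t=cam('top');c=cam('wrist');cv2.imwrite("pics/w7.png",c["image"][:,:,::-1])
print(proj(c,tw([-89,0,156])),proj(c,tw([-89,-42,117])))
```

```text
t 8.2 grasp turner [-94.9  -0.4 218.5] F [ 0.8 -0.2  0.3] open 0.4 j [ 0.45  0.35  1.85  0.    0.95 -1.02]
(array([74.5, -0.1,  4.9]), array([-0.   , -0.011,  0.005]))
[320.55845588 231.25184387] [268.91271202 215.10133509]
```

View pics/w7.png

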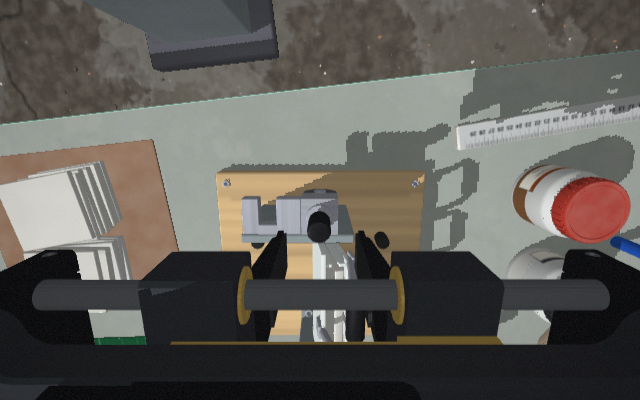

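>>> jog_arm(deltas=[0,0,5,0,-0.011,0.005,0.4,25,0,0,0,0,0,0.4,25,0,0,0,0,0,0.4,15,0,0,0,0,0,0.4,0,0,0,0,0,0,0.4])

```text
t: 8.93
eef_pos: [442.5, 278.6, 321.1]
tcp_rot: [0.373, 1.565, 0.26]
ft_force: [-0.0, -0.1, -0.2]
opening: 0.405
```

Run:
```python
from h import *
rep();print(delta([-89,0,146]))
c=cam('wrist');cv2.imwrite("pics/w8.png",c["image"][:,:,::-1])
c=cam('scene');cv2.imwrite("pics/s8.png",cv2.resize(c["image"][120:280,260:460,::-1],None,fx=3.5,fy=3.5,interpolation=cv2.INTER_CUBIC))
```

```text
t 8.93 grasp turner [-79.    1.8 150.2] F [-0.  -0.1 -0.2] open 0.405 j [ 0.44  0.45  1.9  -0.    0.78 -1.02]
(array([ 4.1, -1.5, -9.1]), array([-0.004,  0.005, -0.002]))
```

View pics/w8.png

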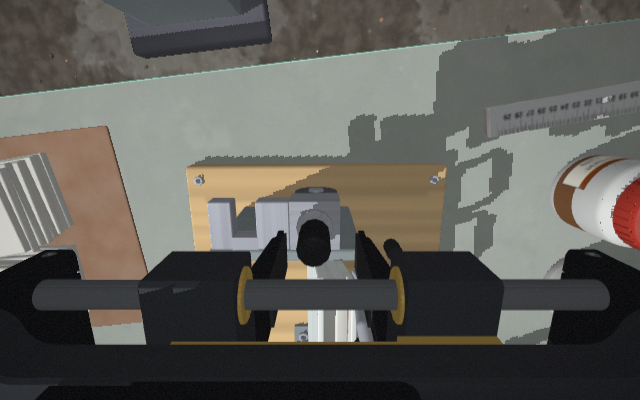

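View pics/s8.png

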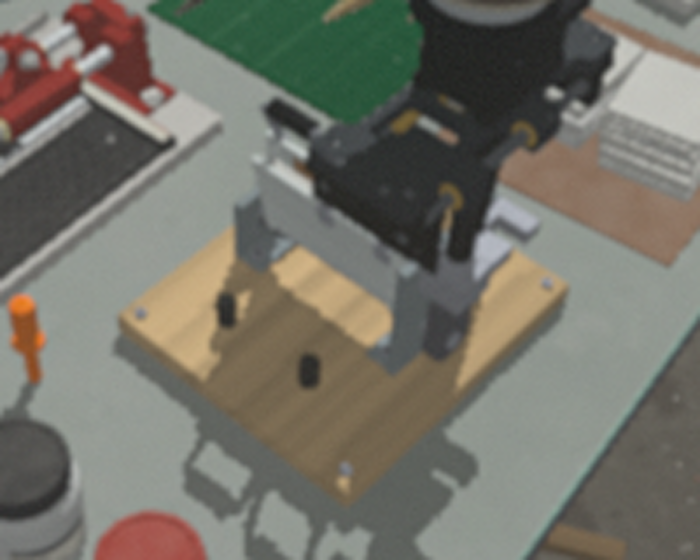

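>>> jog_arm(deltas=[0,-1.5,-9,0,0.005,0,0.4,3,0,0,0,0,0,0.4,0,0,0,0,0,0,0.4])

```text
t: 9.4
eef_pos: [432.9, 278.2, 320.5]
tcp_rot: [0.867, 1.565, 0.754]
ft_force: [-1.1, 0.2, 1.5]
opening: 0.401
```

Run:
```python
from h import *
rep();print(delta([-89,0,146]))
c=cam('wrist');cv2.imwrite("pics/w9.png",c["image"][100:350,150:500,::-1])
```

```text
t 9.4 grasp turner [-88.8   0.8 149.5] F [-1.1  0.1  1.5] open 0.401 j [ 0.44  0.45  1.92  0.    0.77 -1.02]
(array([ 3.5, -0.1,  0.4]), array([-0.004,  0.004, -0.004]))
```

View pics/w9.png

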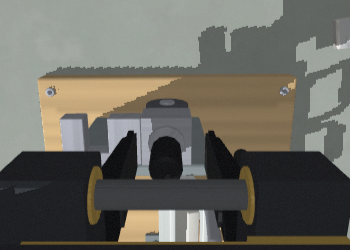

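>>> jog_arm(deltas=[4,0,0,0,0.004,-0.004,0.4,0,0,0,0,0,0,0,0,0,0,0,0,0,0,0,0,0,0,0,0,0])

```text
t: 9.95
eef_pos: [433.0, 277.9, 316.4]
tcp_rot: [-2.045, 1.57, -2.158]
ft_force: [0.5, -5.2, 2.9]
opening: 0.174
```

Run:
```python
from h import *
rep()
```

```text
t 9.95 grasp turner [-89.4  -0.4 145.4] F [ 1.1 -5.1  2.9] open 0.174 j [ 0.44  0.45  1.92 -0.    0.77 -1.02]
```

>>> jog_arm(deltas=[-5,0,0,0,0,0,0,-8,0,0,0,0,0,0,-8,0,0,0,0,0,0])

```text
t: 10.32
eef_pos: [433.0, 277.8, 338.4]
tcp_rot: [-2.304, 1.569, -2.416]
ft_force: [0.0, -0.8, -0.5]
opening: 0.172
```

Run:
```python
from h import *
rep()
print(delta([-89.4,-.4,191]))
```

```text
t 10.32 grasp turner [-89.5  -0.5 167.4] F [ 0.1 -0.8 -0.5] open 0.172 j [ 0.44  0.42  1.9  -0.    0.82 -1.02]
(array([-23.6,  -0.2,  -0.2]), array([-0.003, -0.001,  0.001]))
```

>>> jog_arm(deltas=[-8,0,0,0,0,0,0,-8,0,0,0,0,0,0,-8,0,0,0,0,0,0,-2,0,0,0,0,0,0,0,0,0,0,0,0,0])

```text
t: 10.95
eef_pos: [433.0, 278.0, 367.4]
tcp_rot: [-0.008, 1.57, -0.12]
ft_force: [0.6, 0.0, -0.9]
opening: 0.176
```

Run:
```python
from h import *
rep();print(delta([-89.4,-42.4,193]))
c=cam('scene');cv2.imwrite("pics/s10.png",cv2.resize(c["image"][120:280,260:460,::-1],None,fx=3.5,fy=3.5,interpolation=cv2.INTER_CUBIC))
```

```text
t 10.95 grasp turner [-8.930e+01 -1.000e-01  1.964e+02] F [ 0.6  0.1 -0.9] open 0.176 j [ 0.44  0.38  1.87 -0.    0.89 -1.02]
(array([  3.4, -42.3,   0.1]), array([-0.003,  0.001,  0.   ]))
```

View pics/s10.png

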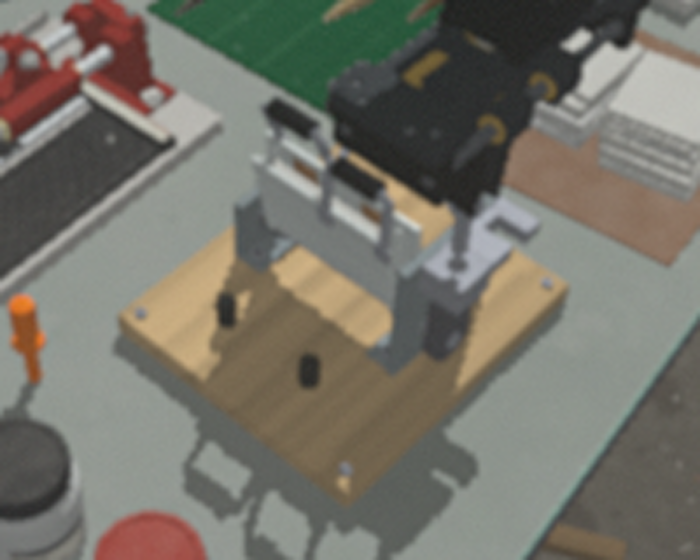

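>>> jog_arm(deltas=[0,-14,0,0,0,0,0,0,-14,0,0,0,0,0,0,-13,0,0,0,0,0,0,0,0,0,0,0,0])

```text
t: 11.5
eef_pos: [427.8, 233.8, 366.7]
tcp_rot: [-2.309, 1.569, -2.422]
ft_force: [-0.3, -0.1, -0.8]
opening: 0.173
```

Run:
```python
from h import *
rep();print(delta([-89.4,-42.4,146]))
c=cam('scene');cv2.imwrite("pics/s11.png",cv2.resize(c["image"][150:230,340:440,::-1],None,fx=7,fy=7,interpolation=cv2.INTER_CUBIC))
```

```text
t 11.5 grasp turner [-89.8 -44.8 195.7] F [-0.3 -0.1 -0.8] open 0.173 j [ 0.36  0.35  1.93 -0.    0.86 -1.09]
(array([49.7,  2.3,  0.3]), array([-0.004, -0.001,  0.001]))
```

View pics/s11.png

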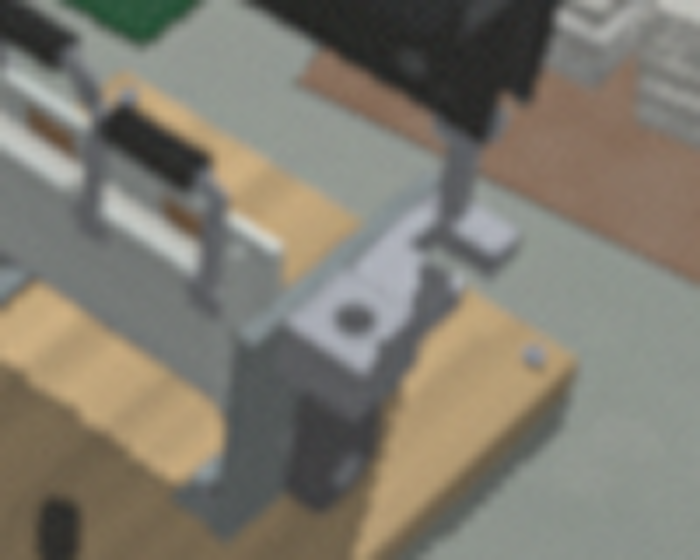

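>>> jog_arm(deltas=[0,2.4,0,0,0,0,0,0,0,0,0,0,0,0,0,0,0,0,0,0,0])

```text
t: 11.92
eef_pos: [428.4, 237.3, 366.7]
tcp_rot: [-2.228, 1.57, -2.34]
ft_force: [0.1, -0.6, -1.0]
opening: 0.173
```

Run:
```python
from h import *
rep();print(delta([-89.6,-42.2,146]))
c=cam('wrist');cv2.imwrite("pics/w11.png",cv2.resize(c["image"][130:310,200:440,::-1],None,fx=3,fy=3))
```

```text
t 11.93 grasp turner [-89.6 -41.2 195.7] F [ 0.1 -0.6 -1. ] open 0.173 j [ 0.37  0.35  1.93 -0.    0.86 -1.09]
(array([49.7, -1.1, -0.1]), array([-0.003, -0.   ,  0.001]))
```

View pics/w11.png

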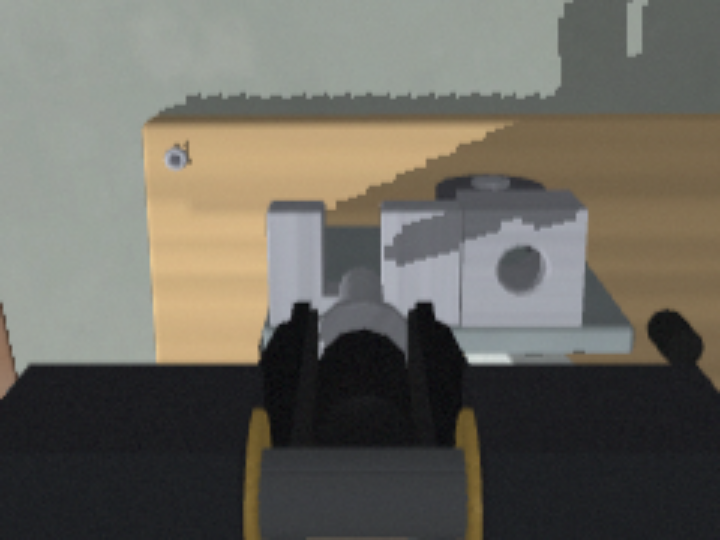

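>>> jog_arm(deltas=[0,-1.2,0,0,0,0,0,4,0,0,0,0,0,0,0,0,0,0,0,0,0])

```text
t: 12.35
eef_pos: [428.1, 236.1, 362.3]
tcp_rot: [-2.34, 1.57, -2.452]
ft_force: [-0.6, -0.0, 0.0]
opening: 0.173
```

Run:
```python
from h import *
rep();print(delta([-89.6,-42.3,146]))
c=cam('wrist');cv2.imwrite("pics/w12.png",cv2.resize(c["image"][130:310,200:440,::-1],None,fx=3,fy=3))
```

```text
t 12.35 grasp turner [-89.7 -42.4 191.3] F [-0.6 -0.1  0. ] open 0.173 j [ 0.37  0.35  1.94 -0.    0.85 -1.09]
(array([45.3, -0. ,  0. ]), array([-0.003, -0.001,  0.001]))
```

View pics/w12.png

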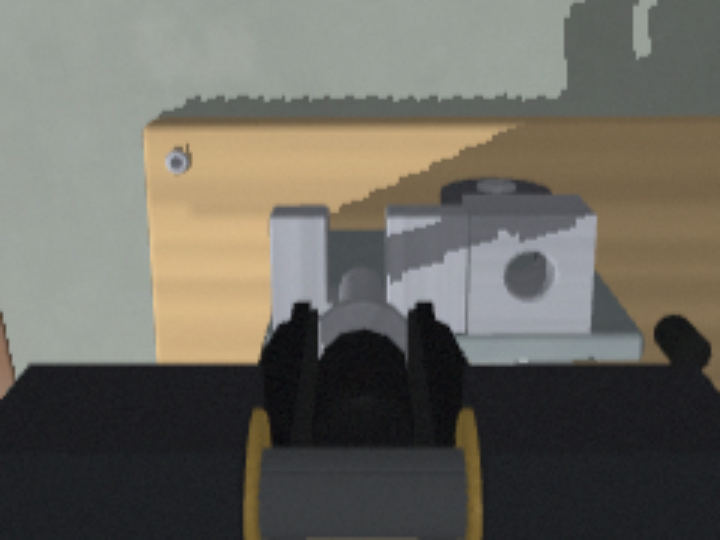

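>>> jog_arm(deltas=[5,0,0,0,0,0,0,6,0,0,0,0,0,0,0,0,0,0,0,0,0])

```text
t: 12.78
eef_pos: [428.2, 236.1, 350.6]
tcp_rot: [-2.306, 1.57, -2.418]
ft_force: [-0.5, 0.3, -0.3]
opening: 0.176
```

Run:
```python
from h import *
rep();print(delta([-89.6,-42.3,146]))
```

```text
t 12.78 grasp turner [-89.7 -42.4 179.6] F [-0.5  0.2 -0.3] open 0.176 j [ 0.37  0.37  1.95 -0.    0.82 -1.09]
(array([33.6, -0. , -0. ]), array([-0.003, -0.001,  0.001]))
```

>>> jog_arm(deltas=[8,0,0,0,0,0,0,8,0,0,0,0,0,0,8,0,0,0,0,0,0,4,0,0,0,0,0,0,0,0,0,0,0,0,0])

```text
t: 13.4
eef_pos: [428.2, 236.1, 320.2]
tcp_rot: [-2.464, 1.569, -2.576]
ft_force: [-0.4, 0.8, -0.7]
opening: 0.173
```

Run:
```python
from h import *
rep();print(delta([-89.6,-42.3,145.4]))
```

```text
t 13.4 grasp turner [-89.8 -42.5 149.2] F [-0.5  0.7 -0.7] open 0.173 j [ 0.37  0.42  1.98 -0.    0.75 -1.09]
(array([ 3.8, -0. , -0.1]), array([-0.003, -0.001,  0.001]))
```

>>> jog_arm(deltas=[2,0,0,0,0,0,0,1.5,0,0,0,0,0,0,0,0,0,0,0,0,0])

```text
t: 13.78
eef_pos: [428.3, 236.1, 316.8]
tcp_rot: [-2.331, 1.57, -2.443]
ft_force: [0.1, 0.1, -1.1]
opening: 0.171
```

Run:
```python
from h import *
rep();print(delta([-89.6,-42.3,145.4]))
c=cam('wrist');cv2.imwrite("pics/w13.png",cv2.resize(c["image"][130:310,200:440,::-1],None,fx=3,fy=3))
```

```text
t 13.78 grasp turner [-89.6 -42.3 145.8] F [ 0.1  0.1 -1.1] open 0.171 j [ 0.37  0.42  1.98 -0.    0.74 -1.09]
(array([ 0.4, -0.1, -0.1]), array([-0.003, -0.001,  0.001]))
```

View pics/w13.png

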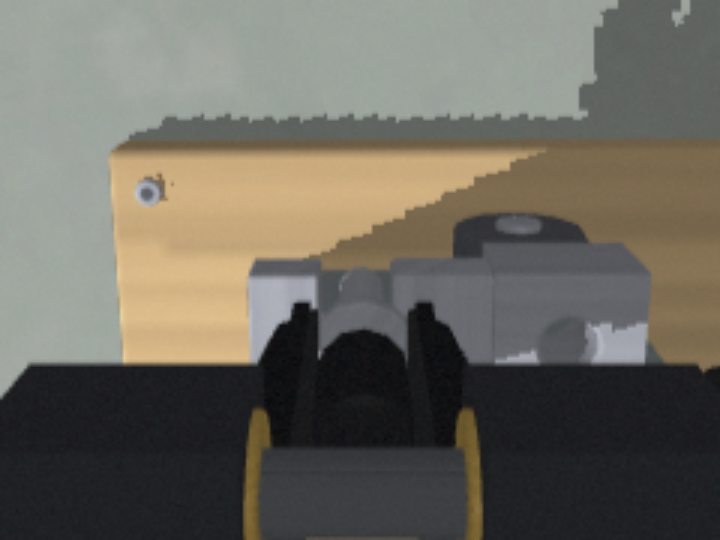

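>>> jog_arm(deltas=[1,0,0,0,0,0,0,0,0,0,0,0,0,0.35,0,0,0,0,0,0,0.35,0,0,0,0,0,0,0.35,-15,0,0,0,0,0,0.35,-25,0,0,0,0,0,0.35,-25,0,0,0,0,0,0.35,0,0,0,0,0,0,0.35])

```text
t: 14.82
eef_pos: [428.3, 236.2, 382.6]
tcp_rot: [-2.347, 1.57, -2.459]
ft_force: [0.1, 0.2, -0.6]
opening: 0.347
```

Run:
```python
from h import *
rep();print(delta([-30,24,210]))
c=cam('scene');cv2.imwrite("pics/s14.png",cv2.resize(c["image"][140:260,290:440,::-1],None,fx=5,fy=4.9,interpolation=cv2.INTER_CUBIC))
c=cam('wrist');cv2.imwrite("pics/w14.png",c["image"][:,:,::-1])
```

```text
t 14.82 grasp turner [-89.5 -42.3 211.6] F [ 0.1  0.2 -0.6] open 0.347 j [ 0.37  0.33  1.91 -0.    0.9  -1.09]
(array([ 1.5, 66.4, 59.2]), array([-0.003, -0.001,  0.001]))
```

View pics/s14.png

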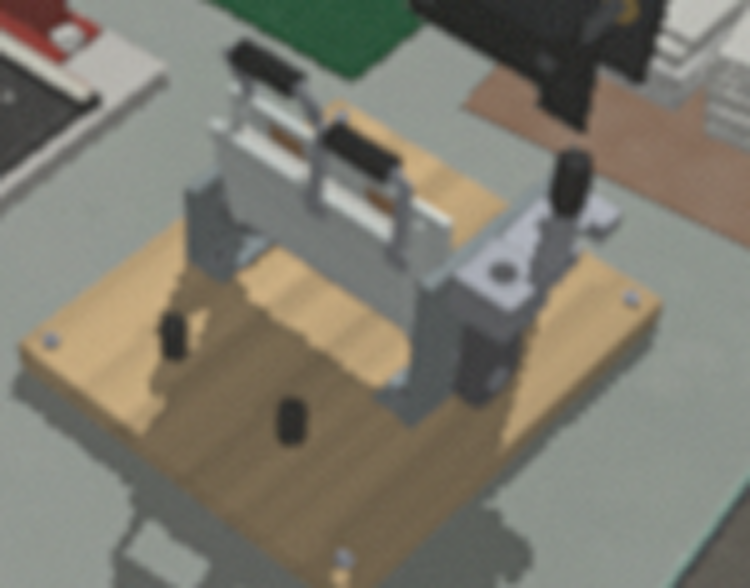

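View pics/w14.png

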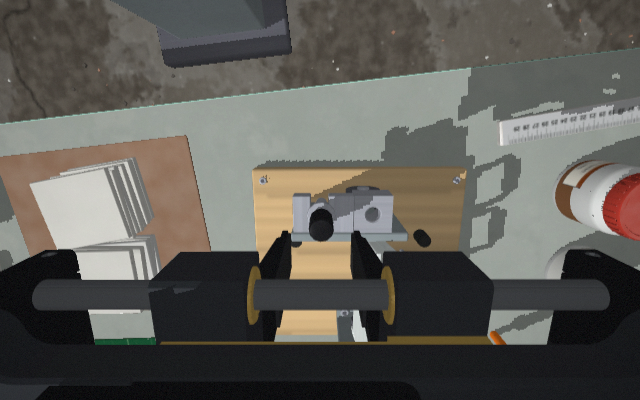

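>>> jog_arm(deltas=[0,22,20,0,0,0,0.3,0,22,20,0,0,0,0.3,0,18,19,0,0,0,0.3,0,0,0,0,0,0,0.3])

```text
t: 15.42
eef_pos: [495.0, 292.3, 375.5]
tcp_rot: [-2.601, 1.56, -2.714]
ft_force: [-1.7, 0.3, -0.5]
opening: 0.3
```

Run:
```python
from h import *
rep();print(delta([-30,24,170]))
t=cam('top');s=cam('scene')
print(wt(tri(ray(s,362.6,170.6))[0]) if 0 else wt(onz(s,362.6,170.6,167)))
c=cam('wrist');cv2.imwrite("pics/w15.png",c["image"][:,:,::-1])
print(proj(c,tw([-30,25,167])),f(c))
```

```text
t 15.43 grasp turner [-30.8  19.9 204.5] F [-1.7  0.1 -0.5] open 0.3 j [ 0.42  0.45  1.72 -0.    0.98 -1.04]
(array([34.5,  3.4, -0.5]), array([-0.003, -0.01 ,  0.006]))
[-30.08800003  21.05576225 167.        ]
[330.11620693 240.71045823] 326.9300680839909
```

View pics/w15.png

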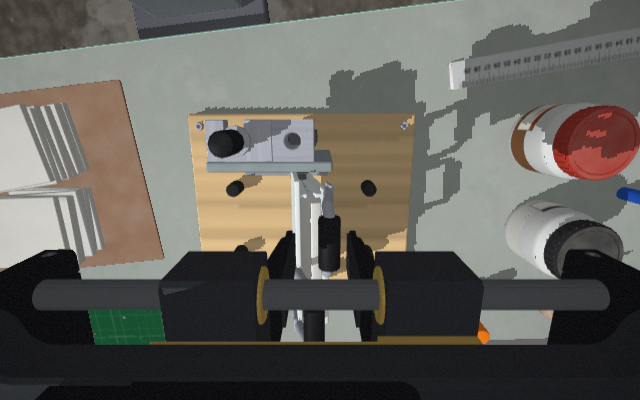

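>>> jog_arm(deltas=[0,4.5,0,0,-0.01,0.006,0.3,15,0,0,0,0,0,0.3,16,0,0,0,0,0,0.3,0,0,0,0,0,0,0.3])

```text
t: 16.08
eef_pos: [492.9, 295.2, 343.2]
tcp_rot: [0.497, 1.57, 0.383]
ft_force: [-0.2, -0.3, -0.0]
opening: 0.3
```

Run:
```python
from h import *
rep();print(delta([-30,25,170]))
c=cam('wrist');cv2.imwrite("pics/w16.png",c["image"][100:350,150:500,::-1])
```

```text
t 16.07 grasp turner [-31.5  23.5 172.2] F [-0.2 -0.3 -0. ] open 0.3 j [ 0.42  0.49  1.75 -0.    0.9  -1.03]
(array([2.2, 1.5, 1.6]), array([-0.004,  0.001, -0.   ]))
```

View pics/w16.png

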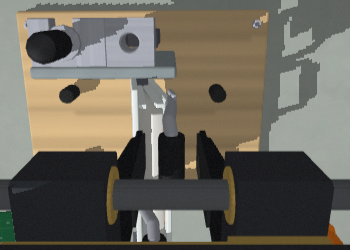

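>>> jog_arm(deltas=[4,1,1.5,0,0,0,0.3,0,0,0,0,0,0,0,0,0,0,0,0,0,0,0,0,0,0,0,0,0])

```text
t: 16.62
eef_pos: [494.8, 296.1, 340.5]
tcp_rot: [0.513, 1.568, 0.4]
ft_force: [0.3, 0.9, -3.0]
opening: 0.136
```

Run:
```python
from h import *
rep()
```

```text
t 16.62 grasp turner [-29.3  24.9 169.5] F [ 0.2  0.9 -3. ] open 0.136 j [ 0.42  0.5   1.75 -0.    0.89 -1.03]
```

>>> jog_arm(deltas=[1,5,0,0,0,0,0,2,8,0,0,0,0,0,3,8.5,0,0,0,0,0,3.5,8,0,0,0,0,0])

```text
t: 17.12
eef_pos: [498.3, 326.7, 330.6]
tcp_rot: [-0.109, 1.569, -0.222]
ft_force: [-0.2, -2.9, -0.3]
opening: 0.135
```

Run:
```python
from h import *
rep()
g=grasp_t();print('radius',np.hypot(g[1],g[2]-52),'phi',np.arctan2(g[2]-52,g[1]))
c=cam('scene');cv2.imwrite("pics/s17.png",cv2.resize(c["image"][140:260,290:440,::-1],None,fx=5,fy=4.9,interpolation=cv2.INTER_CUBIC))
```

```text
t 17.12 grasp turner [-29.4  55.4 159.6] F [ 0.1 -2.9 -0.3] open 0.135 j [ 0.47  0.53  1.71 -0.    0.9  -0.99]
radius 121.00558364181946 phi 1.0956986991281592
```

View pics/s17.png

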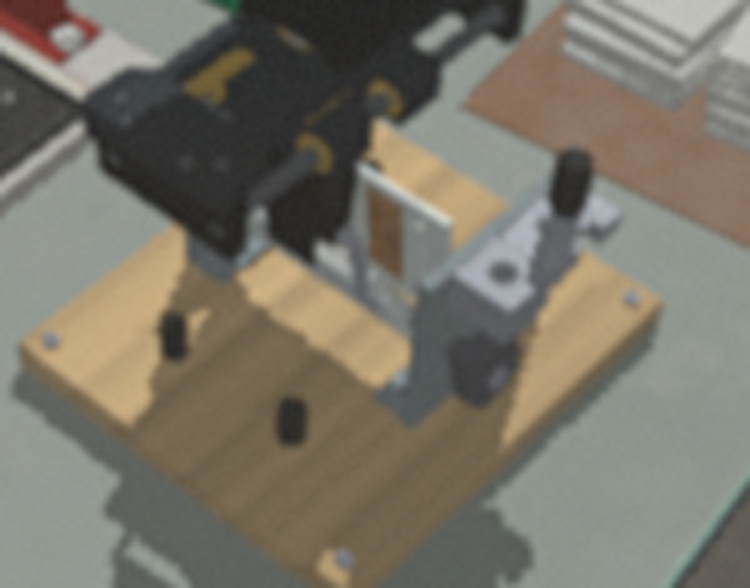

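>>> jog_arm(deltas=[4,8,0,0,0,0,0,5,7.5,0,0,0,0,0,5.5,7,0,0,0,0,0,6,6.5,0,0,0,0,0,6.5,6,0,0,0,0,0])

```text
t: 17.8
eef_pos: [502.5, 364.5, 301.1]
tcp_rot: [-0.278, 1.569, -0.391]
ft_force: [-0.8, -3.3, -1.2]
opening: 0.137
```

Run:
```python
from h import *
rep()
g=grasp_t();print('radius',np.hypot(g[1],g[2]-52),'phi',np.arctan2(g[2]-52,g[1]))
```

```text
t 17.8 grasp turner [-29.3  93.4 130.1] F [-0.4 -3.3 -1.2] open 0.137 j [ 0.52  0.6   1.67 -0.    0.87 -0.94]
radius 121.75337511159579 phi 0.6968023495011724
```

>>> jog_arm(deltas=[7,5,0,0,0,0,0,7.5,4.5,0,0,0,0,0,8,4,0,0,0,0,0,8,3.5,0,0,0,0,0,8,3,0,0,0,0,0])

```text
t: 18.42
eef_pos: [505.1, 385.7, 259.8]
tcp_rot: [-0.436, 1.569, -0.548]
ft_force: [0.6, -7.2, -1.3]
opening: 0.137
```

Run:
```python
from h import *
rep()
g=grasp_t();print('radius',np.hypot(g[1],g[2]-52),'phi',np.arctan2(g[2]-52,g[1]))
c=cam('wrist');cv2.imwrite("pics/w18.png",c["image"][:,:,::-1])
```

```text
t 18.43 grasp turner [-29.  114.6  88.8] F [ 1.3 -7.1 -1.3] open 0.137 j [ 0.55  0.67  1.66 -0.    0.81 -0.91]
radius 120.356925894236 phi 0.3109172408691637
```

View pics/w18.png

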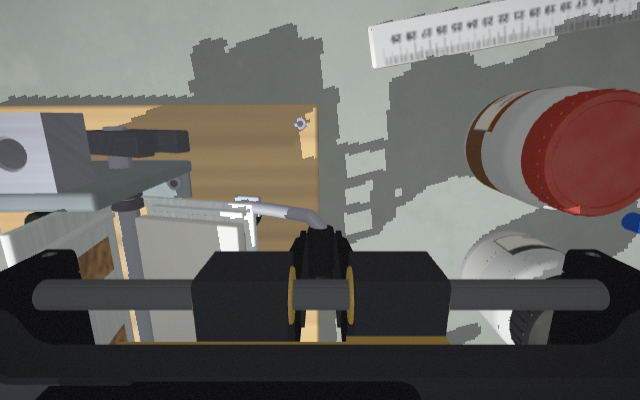

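>>> jog_arm(deltas=[7,2,0,0,0,0,0,6,1.5,0,0,0,0,0,6,1,0,0,0,0,0,5,0.5,0,0,0,0,0,4,0.5,0,0,0,0,0])

```text
t: 19.1
eef_pos: [506.1, 390.0, 230.8]
tcp_rot: [-1.417, 1.567, -1.529]
ft_force: [-8.9, -16.3, 47.3]
opening: 0.14
```

Run:
```python
from h import *
rep()
```

```text
t 19.1 grasp turner [-28.7 118.5  59.8] F [ -7.1 -17.2  47.3] open 0.14 j [ 0.55  0.71  1.67 -0.01  0.76 -0.9 ]
```

>>> jog_arm(deltas=[-1.5,0,0,0,0,0,0])

```text
t: 19.23
eef_pos: [506.0, 389.9, 232.6]
tcp_rot: [-1.43, 1.567, -1.543]
ft_force: [-0.9, -2.4, -2.7]
opening: 0.139
```

Run:
```python
from h import *
rep()
c=cam('wrist');cv2.imwrite("pics/w19.png",c["image"][:,:,::-1])
c=cam('scene');cv2.imwrite("pics/s19.png",cv2.resize(c["image"][150:300,260:440,::-1],None,fx=4,fy=4,interpolation=cv2.INTER_CUBIC))
```

```text
t 19.23 grasp turner [-28.8 118.3  61.6] F [-0.6 -2.5 -2.7] open 0.139 j [ 0.55  0.71  1.67 -0.01  0.76 -0.9 ]
```

View pics/w19.png

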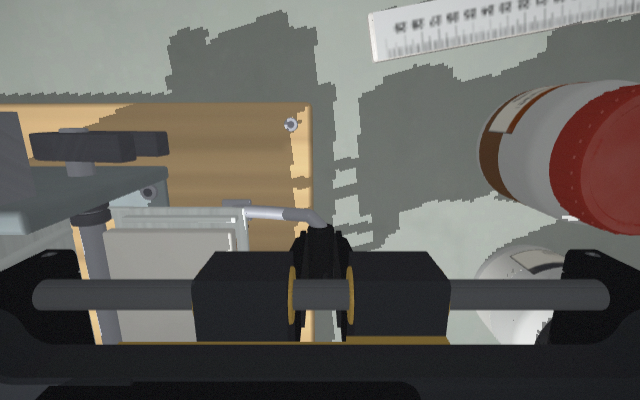

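View pics/s19.png

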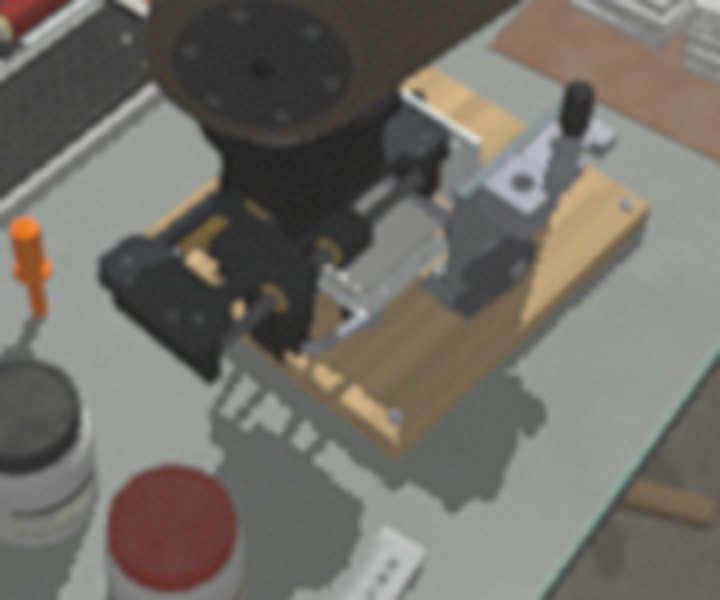

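Run:
```python
from h import *
s=cam('scene');w=cam('wrist')
for ph in (0,.065,.1):
  for x,r in ((-62,80),(-52.5,80),(-52.5,120)):
    p=tw([x,r*np.cos(ph),50+r*np.sin(ph)])
    print(ph,x,r,'scene crop',((proj(s,p)-[260,150])*4).round(0),'wrist',proj(w,p).round(1))
print(wt(s['world_from_camera'][:3,3] if not isinstance(s['world_from_camera'],list) else 0))
cv2.imwrite("pics/w20.png",cv2.resize(w["image"][180:280,60:340,::-1],None,fx=2.8,fy=2.8))
cv2.imwrite("pics/s20.png",cv2.resize(s["image"][190:250,315:390,::-1],None,fx=10,fy=10,interpolation=cv2.INTER_CUBIC))
```

```text
0 -62 80 scene crop [371. 323.] wrist [244.5 195.2]
0 -52.5 80 scene crop [358. 314.] wrist [245.7 213. ]
0 -52.5 120 scene crop [307. 358.] wrist [322.8 212.8]
0.065 -62 80 scene crop [372. 318.] wrist [241.8 197.6]
0.065 -52.5 80 scene crop [358. 308.] wrist [243. 216.]
0.065 -52.5 120 scene crop [308. 349.] wrist [322.3 217.4]
0.1 -62 80 scene crop [372. 314.] wrist [239.9 199. ]
0.1 -52.5 80 scene crop [359. 304.] wrist [241.2 217.6]
0.1 -52.5 120 scene crop [308. 344.] wrist [321.6 220. ]
[-386.74630918  494.22047776  767.39203275]
```

View pics/w20.png

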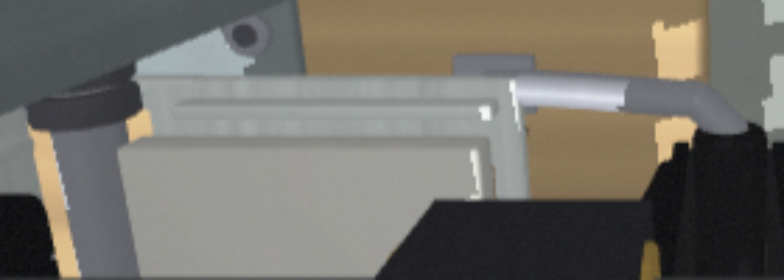

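View pics/s20.png

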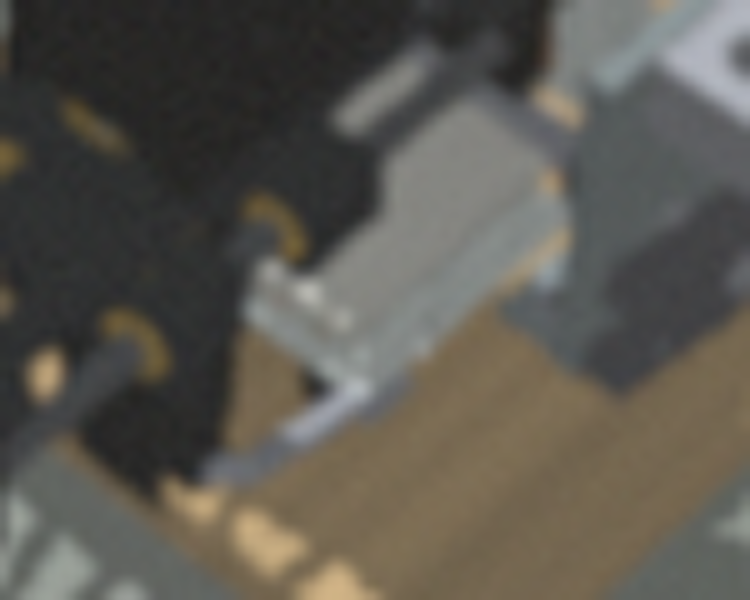

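>>> jog_arm(deltas=[1,0,0,0,0,0,0])

```text
t: 19.55
eef_pos: [506.1, 390.0, 231.2]
tcp_rot: [-1.476, 1.566, -1.589]
ft_force: [-4.4, -7.1, 14.3]
opening: 0.147
```

Run:
```python
from h import *
rep();print('moment turner',(Rt().T@env.state()['moment']).round(2))
```

```text
t 19.55 grasp turner [-28.7 118.4  60.2] F [-3.6 -7.5 14.3] open 0.147 j [ 0.55  0.71  1.67 -0.01  0.76 -0.9 ]
moment turner [-1.23  0.36  0.02]
```

Run:
```python
from h import *
s=cam('scene');w=cam('wrist')
pts={'tile outer':((234,230),(349.5,222)),'tile inner':((103,232),(370.5,207)),'plate outer corner':((247.5,208),(350.5,228))}
for k,(a,b) in pts.items():
    x,r=tri(ray(w,*a),ray(s,*b));print(k,wt(x).round(1),np.round(r,2))
cv2.imwrite("pics/w21.png",cv2.resize(w["image"][195:255,90:260,::-1],None,fx=4.6,fy=4.6,interpolation=cv2.INTER_NEAREST))
cv2.imwrite("pics/s21.png",cv2.resize(s["image"][192:237,330:386,::-1],None,fx=13,fy=13,interpolation=cv2.INTER_NEAREST))
```

```text
tile outer [-51.   79.5  70.9] [0.12 0.12]
tile inner [-26.6 -26.5   6.6] [0.09 0.09]
plate outer corner [-58.4  83.9  60.8] [0.02 0.02]
```

View pics/w21.png

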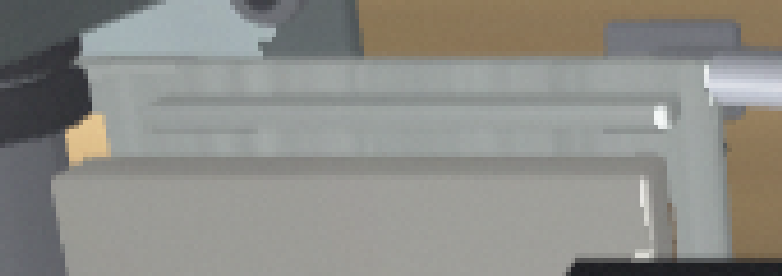

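View pics/s21.png

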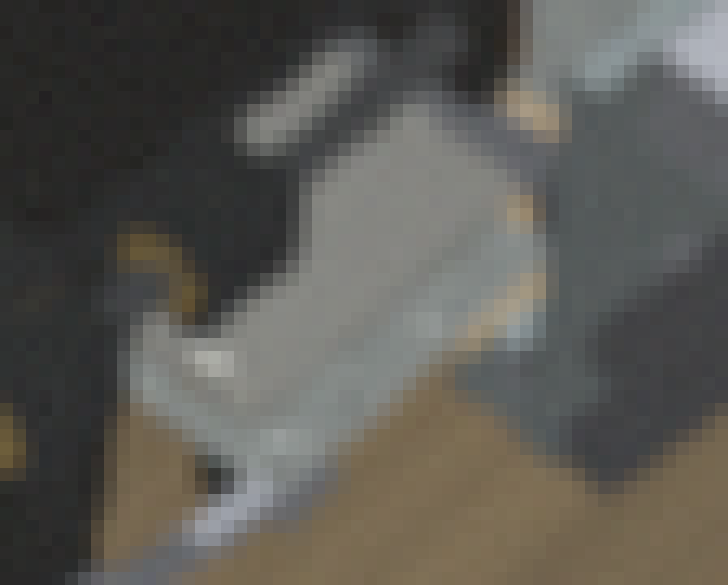

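Run:
```python
from h import *
w=cam('wrist');p,R,st=pose();print((Rt().T@R).round(4).tolist())
M=np.array(w['world_from_camera']);print((Rt().T@M[:3,:3]).round(4).tolist())
def pj(x,r,h,ph): return proj(w,tw([x,r*np.cos(ph)-h*np.sin(ph),50+r*np.sin(ph)+h*np.cos(ph)])).round(1)
for ph in (0,.03,.065,.1):
  print(ph,'plate top edge',pj(-62,15,-5,ph),pj(-62,80,-5,ph),'tile',pj(-45,14,3,ph),pj(-45,76,3,ph))
# compare: cheek line / board edge horizontals
```

```text
[[0.0005, 0.0037, 1.0], [-0.0044, 1.0, -0.0037], [-1.0, -0.0044, 0.0005]]
[[0.0034, -0.9656, -0.2601], [1.0, 0.0018, 0.0062], [-0.0055, -0.2601, 0.9656]]
0 plate top edge [122.6 193.5] [246.3 193.2] tile [116.8 229.2] [237.1 229.1]
0.03 plate top edge [122.4 193.7] [245.5 194.3] tile [116.1 229.5] [235.7 230.6]
0.065 plate top edge [122.  193.9] [244.3 195.6] tile [115.3 229.8] [233.9 232.4]
0.1 plate top edge [121.7 194.2] [242.9 196.9] tile [114.4 230.2] [231.8 234.3]
```

>>> jog_arm(deltas=[0,0,0,0,0,0,0.3,0,0,0,0,0,0,0.3,0,1,-2,0,0,0,0.3,-15,1,0,0,0,0,0.3,-25,0,0,0,0,0,0.3,-35,0,0,0,0,0,0.3,-50,0,0,0,0,0,0.3,-50,0,0,0,0,0,0.3])

```text
t: 20.7
eef_pos: [503.7, 394.2, 411.7]
tcp_rot: [-1.939, 1.567, -2.052]
ft_force: [0.1, 0.4, -0.2]
opening: 0.301
```

Run:
```python
from h import *
rep()
c=cam('wrist');cv2.imwrite("pics/w22.png",c["image"][:,:,::-1])
c=cam('scene');cv2.imwrite("pics/s22.png",cv2.resize(c["image"][150:300,260:440,::-1],None,fx=4,fy=4,interpolation=cv2.INTER_CUBIC))
```

```text
t 20.7 grasp turner [-31.9 122.5 240.7] F [ 0.   0.4 -0.2] open 0.301 j [ 0.56  0.51  1.51 -0.    1.13 -0.9 ]
```

View pics/w22.png

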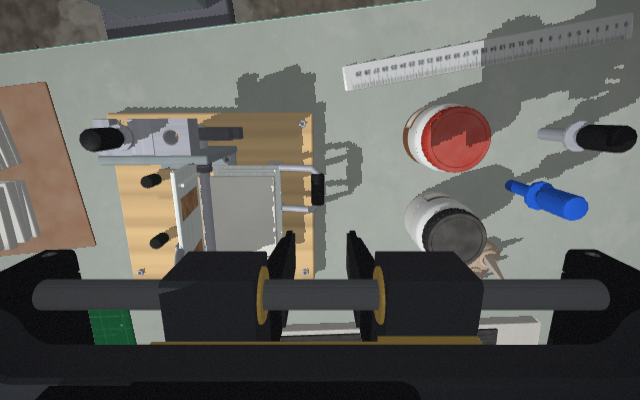

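View pics/s22.png

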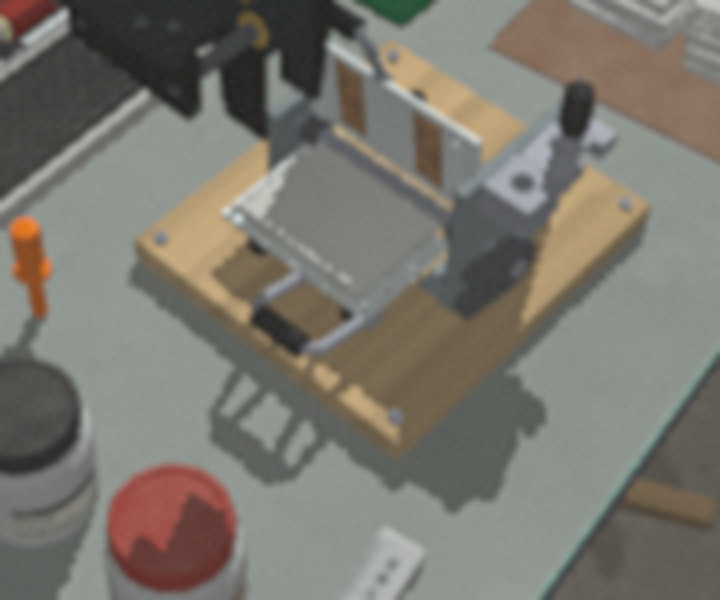

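Run:
```python
from h import *
w=cam('wrist');s=cam('scene')
for k,a,b in (('gripB',(318,188),(330,231.5)),('knob top',(90,139),(260+578/4,150+88/4))):
    x,r=tri(ray(w,*a),ray(s,*b));print(k,wt(x).round(1),np.round(r,1))
print(((proj(s,tw([-30,120,50]))-[260,150])*4).round(),proj(w,tw([-30,120,50])).round(), proj(w,tw([-30,120,60])).round(),((proj(s,tw([-30,120,60]))-[260,150])*4).round())
t=cam('top');cv2.imwrite("pics/t22.png",cv2.resize(t["image"][150:290,180:440,::-1],None,fx=3,fy=3,interpolation=cv2.INTER_CUBIC))
```

```text
gripB [-30.2 120.5  59.6] [2.4 2.4]
knob top [-86.5 -45.5 152. ] [0.8 0.8]
[276. 334.] [317. 184.] [316. 186.] [276. 323.]
```

View pics/t22.png

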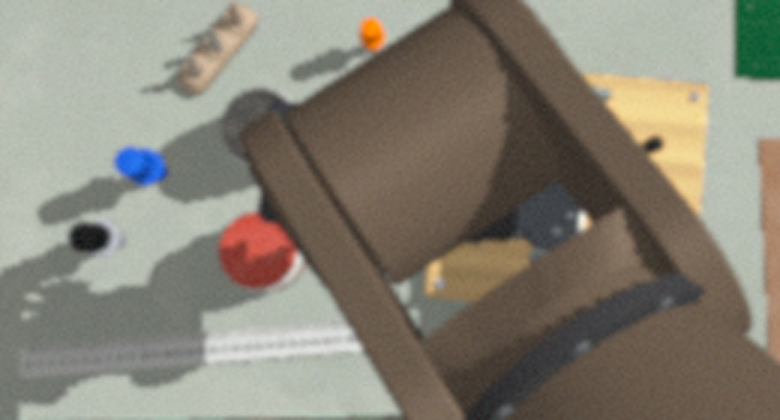

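Run:
```python
from h import *
rep();print(env.job_done())
```

```text
t 20.95 grasp turner [-32.  122.3 238.2] F [-0.5 -0.   0. ] open 0.299 j [ 0.56  0.51  1.51 -0.    1.12 -0.9 ]
the job is handed in; nothing more can be done
None
```

The tile is turned over: it lies bare face up on leaf B, and I handed the job in at about 21 s.

**What I did:**
- I swung leaf A up by its handle to its stop, where it stays.
- I drew the black lock pin out of its bore and parked it in the notch. I took it as the pin meant because it stood in the bore. The blue, orange and other black ones stand loose on the table. I didn't measure it against the loose black one.
- I lowered leaf B by its handle onto its rests, with the tile on it, and let go.

**What the last checks showed:**
- **Pin:** it stands upright in the notch, with its empty bore visible beside it.
- **Jars:** both stand where they were, as far as the pictures show. In the last top view the arm hid part of the white jar.
- **Gripper:** it was clear of everything, with about 0 N at the wrist.

**Checks that disagreed or were imperfect:**
- **Leaf B's height:** two views put its grip at about 60 mm, not 50 mm. The same method read leaf A's flat grip about 5 mm high at the start. The plate and tile edges looked level in the wrist camera, so I took the leaf as flat and the bar as having slipped a few mm in the fingers.
- **Forces:** leaf A reached its stop with about 29 N, and leaf B met its rests with a brief push of about 50 N. At a lighter push right after, the measured moment put the contact at the grip, not on the gripper's body.

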